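# Stroke-check the pendulum dampers

### The job

The four pendulum dampers in the rack are due to be refitted: gently push each one's rod down through its stroke. Leave those that run freely standing in the rack with the rod fully home; if one sticks part-way do not force it, but lift it out by its tube and set it down, standing or lying flat, in the steel tray. Leave the other things on the bench where they are.

Things in the scene. Friction and masses are not known exactly. Their poses are not given: they have to be found in the camera images.
- damper_a: One of four dampers that look alike (air dashpots): a silver aluminium tube, 40 mm diameter and 100 mm tall, standing upright in the rack, about 0.32 kg. Origin: centre of its flat underside; z along the tube, up to the rod end. The tube's top face is at z = 100 mm and bare, so the tube can be gripped there from above on either side of the rod; which way it is turned about z does not matter.
- damper_b: One of four dampers that look alike (air dashpots): a silver aluminium tube, 40 mm diameter and 100 mm tall, standing upright in the rack, about 0.32 kg. Origin: centre of its flat underside; z along the tube, up to the rod end. The tube's top face is at z = 100 mm and bare, so the tube can be gripped there from above on either side of the rod; which way it is turned about z does not matter.
- damper_c: One of four dampers that look alike (air dashpots): a silver aluminium tube, 40 mm diameter and 100 mm tall, standing upright in the rack, about 0.32 kg. Origin: centre of its flat underside; z along the tube, up to the rod end. The tube's top face is at z = 100 mm and bare, so the tube can be gripped there from above on either side of the rod; which way it is turned about z does not matter.
- damper_d: One of four dampers that look alike (air dashpots): a silver aluminium tube, 40 mm diameter and 100 mm tall, standing upright in the rack, about 0.32 kg. Origin: centre of its flat underside; z along the tube, up to the rod end. The tube's top face is at z = 100 mm and bare, so the tube can be gripped there from above on either side of the rod; which way it is turned about z does not matter.
- rod_a (a joint): Travel of the rod of damper_a (m): 0 = fully out, grows as it is pushed down into the tube; fully home is 0.040. Starts at 0 to 0.010 and stays where it is left (no spring). A free rod needs 2 to 4 N; one that sticks comes to a firm stop, 10 mm or more short of home. Lifting a damper by its rod draws the rod out again.
- rod_b (a joint): Travel of the rod of damper_b (m): 0 = fully out, grows as it is pushed down into the tube; fully home is 0.040. Starts at 0 to 0.010 and stays where it is left (no spring). A free rod needs 2 to 4 N; one that sticks comes to a firm stop, 10 mm or more short of home. Lifting a damper by its rod draws the rod out again.
- rod_c (a joint): Travel of the rod of damper_c (m): 0 = fully out, grows as it is pushed down into the tube; fully home is 0.040. Starts at 0 to 0.010 and stays where it is left (no spring). A free rod needs 2 to 4 N; one that sticks comes to a firm stop, 10 mm or more short of home. Lifting a damper by its rod draws the rod out again.
- rod_d (a joint): Travel of the rod of damper_d (m): 0 = fully out, grows as it is pushed down into the tube; fully home is 0.040. Starts at 0 to 0.010 and stays where it is left (no spring). A free rod needs 2 to 4 N; one that sticks comes to a firm stop, 10 mm or more short of home. Lifting a damper by its rod draws the rod out again.
- buffer_top_a (a point): Centre of the flat top of the black rubber buffer on the rod end of damper_a: buffer and steel flange together 24 mm diameter, 8 mm thick, on an 8 mm rod in the tube's axis. The top is 152 mm above the tube's underside with the rod fully out, 112 mm when fully home (flange then 4 mm clear of the tube's top). The rubber gives 1 mm per 8 N, 3 mm at most.
- buffer_top_b (a point): Centre of the flat top of the black rubber buffer on the rod end of damper_b: buffer and steel flange together 24 mm diameter, 8 mm thick, on an 8 mm rod in the tube's axis. The top is 152 mm above the tube's underside with the rod fully out, 112 mm when fully home (flange then 4 mm clear of the tube's top). The rubber gives 1 mm per 8 N, 3 mm at most.
- buffer_top_c (a point): Centre of the flat top of the black rubber buffer on the rod end of damper_c: buffer and steel flange together 24 mm diameter, 8 mm thick, on an 8 mm rod in the tube's axis. The top is 152 mm above the tube's underside with the rod fully out, 112 mm when fully home (flange then 4 mm clear of the tube's top). The rubber gives 1 mm per 8 N, 3 mm at most.
- buffer_top_d (a point): Centre of the flat top of the black rubber buffer on the rod end of damper_d: buffer and steel flange together 24 mm diameter, 8 mm thick, on an 8 mm rod in the tube's axis. The top is 152 mm above the tube's underside with the rod fully out, 112 mm when fully home (flange then 4 mm clear of the tube's top). The rubber gives 1 mm per 8 N, 3 mm at most.
- rack: Plywood storage block 74 x 364 x 35 mm (x, y, z), fixed to the bench. Origin: centre of its underside. Four round wells in a row along its y, at y = -135, -45, 45 and 135 mm, 43 mm wide, 25 mm deep (floor 10 mm above the bench), hold the dampers, one each.
- tray: Shallow open sheet-steel reject tray, 240 x 190 mm (x, y) and 32 mm high, walls and floor 3 mm thick, empty, fixed to the bench. Origin: centre of its underside.
- foot: Bystander: silver aluminium seismometer foot, disc 60 mm diameter with a threaded stem, 68 mm tall. Origin: centre of its underside.
- magnet: Bystander: black ceramic magnet block, 50 x 80 x 22 mm. Origin: centre of its underside.
- cap: Bystander: red anodized knurled cap, 60 mm diameter, 26 mm tall. Origin: centre of its underside.

How it is judged (in metres and radians):
On the way:
1. a damper is brought down to the tray's floor in the fingers (within 35 mm), not dropped in (((x of damper_a in the frame of tray between -0.117 and 0.117 m and y of damper_a in the frame of tray between -0.092 and 0.092 m and z of damper_a in the frame of tray below 0.035 m and contact force between the fingers and damper_a above 0.3 N) or (x of damper_b in the frame of tray between -0.117 and 0.117 m and y of damper_b in the frame of tray between -0.092 and 0.092 m and z of damper_b in the frame of tray below 0.035 m and contact force between the fingers and damper_b above 0.3 N) or (x of damper_c in the frame of tray between -0.117 and 0.117 m and y of damper_c in the frame of tray between -0.092 and 0.092 m and z of damper_c in the frame of tray below 0.035 m and contact force between the fingers and damper_c above 0.3 N) or (x of damper_d in the frame of tray between -0.117 and 0.117 m and y of damper_d in the frame of tray between -0.092 and 0.092 m and z of damper_d in the frame of tray below 0.035 m and contact force between the fingers and damper_d above 0.3 N))), for 0.05 s.
At the end, for the whole second after the job is handed in: Every damper that runs freely stands upright (within 0.12 rad) in a well of the rack, its rod within 3 mm of fully home; the one that sticks rests in the tray, standing upright or lying flat (not leaning on the rim), its rod still pushed in to where it stuck (beyond 18 mm); all are at rest (((value of joint rod_a above 0.037 m and x of damper_a in the frame of rack between -0.01 and 0.01 m and y of damper_a in the frame of rack between -0.15 and 0.15 m and z of damper_a in the frame of rack between 0.004 and 0.018 m and angle between damper_a's own z axis and vertical below 0.12 rad and linear speed of damper_a below 0.02 m/s) or (x of damper_a in the frame of tray between -0.117 and 0.117 m and y of damper_a in the frame of tray between -0.092 and 0.092 m and z of damper_a in the frame of tray below 0.035 m and (angle between damper_a's own z axis and vertical below 0.12 rad or angle between damper_a's own z axis and vertical above 1.3 rad) and linear speed of damper_a below 0.02 m/s and value of joint rod_a above 0.018 m)) and ((value of joint rod_b above 0.037 m and x of damper_b in the frame of rack between -0.01 and 0.01 m and y of damper_b in the frame of rack between -0.15 and 0.15 m and z of damper_b in the frame of rack between 0.004 and 0.018 m and angle between damper_b's own z axis and vertical below 0.12 rad and linear speed of damper_b below 0.02 m/s) or (x of damper_b in the frame of tray between -0.117 and 0.117 m and y of damper_b in the frame of tray between -0.092 and 0.092 m and z of damper_b in the frame of tray below 0.035 m and (angle between damper_b's own z axis and vertical below 0.12 rad or angle between damper_b's own z axis and vertical above 1.3 rad) and linear speed of damper_b below 0.02 m/s and value of joint rod_b above 0.018 m)) and ((value of joint rod_c above 0.037 m and x of damper_c in the frame of rack between -0.01 and 0.01 m and y of damper_c in the frame of rack between -0.15 and 0.15 m and z of damper_c in the frame of rack between 0.004 and 0.018 m and angle between damper_c's own z axis and vertical below 0.12 rad and linear speed of damper_c below 0.02 m/s) or (x of damper_c in the frame of tray between -0.117 and 0.117 m and y of damper_c in the frame of tray between -0.092 and 0.092 m and z of damper_c in the frame of tray below 0.035 m and (angle between damper_c's own z axis and vertical below 0.12 rad or angle between damper_c's own z axis and vertical above 1.3 rad) and linear speed of damper_c below 0.02 m/s and value of joint rod_c above 0.018 m)) and ((value of joint rod_d above 0.037 m and x of damper_d in the frame of rack between -0.01 and 0.01 m and y of damper_d in the frame of rack between -0.15 and 0.15 m and z of damper_d in the frame of rack between 0.004 and 0.018 m and angle between damper_d's own z axis and vertical below 0.12 rad and linear speed of damper_d below 0.02 m/s) or (x of damper_d in the frame of tray between -0.117 and 0.117 m and y of damper_d in the frame of tray between -0.092 and 0.092 m and z of damper_d in the frame of tray below 0.035 m and (angle between damper_d's own z axis and vertical below 0.12 rad or angle between damper_d's own z axis and vertical above 1.3 rad) and linear speed of damper_d below 0.02 m/s and value of joint rod_d above 0.018 m)) and (value of joint each of rod_b, rod_c, rod_d above 0.037 m or value of joint each of rod_a, rod_c, rod_d above 0.037 m or value of joint each of rod_a, rod_b, rod_d above 0.037 m or value of joint each of rod_a, rod_b, rod_c above 0.037 m)); the robot touches nothing.
It fails at once if a damper is pressed into the rack or the tray with more than 80 N (a rod forced) (contact force between any of damper_a, damper_b, damper_c, damper_d and rack above 80 N or contact force between any of damper_a, damper_b, damper_c, damper_d and tray above 80 N).
It fails at once if the foot, the magnet or the cap is shifted by more than 30 mm (distance of any of foot, magnet, cap from where it was at the start of the episode above 0.03 m).
It also fails if it takes over 64 s, if anything falls off the work surface, if the arm or the gripper's body presses on something with over 40 N, if the wrist force passes 120 N, or if a joint passes its speed limit or range.

### The arm

A 6-joint arm with a two-finger parallel gripper is mounted at the origin on the work surface. World frame = base frame: x ahead of the robot, y to its left, z up, the work surface at z = 0. Lengths are in mm, angles in rad, forces in N, time in s.
With the tool pointing down it reaches from about 375 to 750 mm from the base axis. Payload 9 kg.
Tool frame: the origin (TCP) lies on the centre line of the jaws, within the pads' length; the fingertips stand 17 mm ahead of it and the grasp point (between the pads) lies 2 mm behind it; z points along the fingers, y is the line along which they close (so a half turn about z gives the same grasp; the last joint's range is limited). The gripper opens to 85 mm and grips with 20 to 120 N. Pads are 22 mm wide; open, the fingers measure 114 mm over their backs; the gripper's body (76 mm by 85 mm) begins 54 mm behind the grasp point. The pads swing forward as they close: fully open they stand 13 mm farther back than shut.
Start: joints at [0.914, 0.104, 0.097, 1.564, 0, 1.353], TCP at [254.92, 543.186, 248.331] pointing down, gripper open.
Joint ranges: [-2.99, 2.99], [-0.84, 1.86], [-1.1, 1.16], [-1.84, 2.11], [-1.51, 1.56], [-3.14, 3.14]. Speed limits (rad/s): [2.22, 2.22, 2.57, 3.14, 3.14, 3.14].

### API

Orientations are given as a rotation vector (axis times angle).
In Python, from cell import robot gives the robot as it stands.
- The arm moves only by the shell command python3 -m inch 'ROWS' [OPENING] [FORCE]. ROWS is JSON, a list of rows, each a list of 6 numbers: the shift along the tool's x, y, z scaled (see below), then the turn, a rotation vector about the tool's x, y, z scaled (see below). In form: [[tx, ty, tz, wx, wy, wz], ...]. A call has 1 to 5 rows; each row shifts and turns the commanded pose from where the row before left it, along the tool's axes as they then stand; what a row does not reach is not made up. The controller multiplies each number of a shift by 0.4 m and each number of a turn by 0.08 rad. A row lasts 1/8 s, in which the tool goes at most 62.5 mm and 10.7 degrees, less where a joint would pass 70% of its speed; a pose out of reach is approached as far as the arm can. A call with a number of a shift or a turn outside -1 to 1 is refused whole. A call with a gripper value outside its range is refused whole. OPENING is the opening, from 0 (shut) to 1 (fully open), set as the call begins (- or left out, the last holds). The fingers move at their own pace and stop on an object; FORCE is the grip in N (left out, the last holds). Time passes only in rows, so rows that do not move let the fingers close. It gives the time, the measured TCP pose, the force, the opening and the grip force at its end, in the units of the state.
- robot.get_state(): the state, without advancing time (a new reading comes with each control period).
- robot.get_image(name): name is "side" or "top"; returns a dict with "image" (384x512x3 uint8, blue, green, red), "intrinsics" (3x3 intrinsics, pixels), "rvec" (rotation vector, rad) and "tvec" (3), from world to camera coordinates, as OpenCV has them. Camera axes: x right, y down, z forward; pixel columns grow to the right and rows downward; lengths in mm; the calibration is good to about 2 mm. A picture is of the moment at which its call begins. There is no depth.
- robot.finish_job(): hands the job in; it is judged then, once.
Trained networks look in the newest picture that a camera, given by its name, has taken for a name from the list of things; names that differ only in an ending like _2 or _b are one class to them, and where a whole thing is asked for, a point or a joint stands for the part that bears it (a point fixed in the world has none). Each returns a list of dicts, best first, with "p" (0 to 1); they miss things now and then, are a little off and sometimes report something else, mostly with a low value. They report only what shows in the picture. A call takes as long as a camera call.
- robot.masks_of(camera, query): "pixels" (384x512 bool, what is visible of it) and "extent" ([left, top, width, height] in pixels, round what is visible of it).
The state is a dict: "t": time; "q": joint angles; "qvel": joint speeds; "joint_torque": joint torques, N m; "eef_pos": TCP position; "tcp_rot": TCP orientation; "wrist_force": force on the tool from outside, world axes, zero at the start; "ft_torque": the same for the moment, N m; "grip_width": finger opening in mm; "grasp_force": force on a finger pad.
Only numpy, scipy, OpenCV 4.12 (cv2) and the standard library are available. Lean on these libraries where they do the work, as an engineer would, in place of code of your own. Each camera call takes 0.05 s, during which the arm holds its last target. There are 200 camera calls.

## Working session

There is one attempt and no reset: what is moved stays moved. The work goes in short steps, Python scripts to look and compute and a shell command to move; the robot and the scene stay as the last step left them, time stands still between calls to the robot, and variables do not carry over. Pictures are saved under pics/ and viewed, at most 10 in all, crops included, and the job is handed in when it is done.

```bash
mkdir -p pics; ls; cat > h.py <<'E'
import numpy as np, cv2
from cell import robot
def P(im):
    R=cv2.Rodrigues(np.array(im["rvec"],float))[0]; return np.array(im["intrinsics"],float),R,np.array(im["tvec"],float).reshape(3)
def proj(im,p):
    K,R,t=P(im); q=K@(R@np.array(p,float)+t); return q[:2]/q[2]
def ray(im,uv):
    K,R,t=P(im); d=R.T@np.linalg.inv(K)@np.array([uv[0],uv[1],1.]); return -R.T@t,d/np.linalg.norm(d)
def atz(im,uv,z):
    c,d=ray(im,uv); return c+d*(z-c[2])/d[2]
def tri(a,ua,b,ub):
    c1,d1=ray(a,ua);c2,d2=ray(b,ub)
    s=np.linalg.lstsq(np.array([d1,-d2]).T,c2-c1,rcond=None)[0]
    p,q=c1+s[0]*d1,c2+s[1]*d2
    return (p+q)/2,np.linalg.norm(p-q)
E
python3 - <<'E'
from h import *
print(robot.get_state())
for n in("top","side"):
    im=robot.get_image(n);cv2.imwrite(f"pics/{n}0.png",im["image"])
    print(n,"cam",ray(im,(256,192)))
    for q in("damper_a","buffer_top_a","rack","tray","foot","magnet","cap"):
        for m in robot.masks_of(n,q)[:6]:
            ys,xs=np.nonzero(m["pixels"]); print(q,round(m["p"],2),m["extent"],len(xs),xs.mean().round(1),ys.mean().round(1),atz(im,(xs.mean(),ys.mean()),0).round())
E
```

```text
pics
{'t': 0.0, 'q': array([ 9.14287662e-01,  1.04684410e-01,  9.64669085e-02,  1.56391310e+00,
       -2.76738426e-05,  1.35311724e+00]), 'qvel': array([ 1.75534100e-03,  1.78677004e-04, -6.86714347e-05,  1.78668006e-03,
        1.14516582e-04,  7.12628917e-04]), 'joint_torque': array([ 1.65544716e-04, -5.56926334e+01,  5.03652692e+01,  1.67232292e-02,
       -4.33075693e-04,  1.42511487e-05]), 'eef_pos': array([254.71680871, 542.89782054, 247.5297382 ]), 'tcp_rot': array([-6.83676654e-01, -3.06574558e+00,  1.91690347e-03]), 'wrist_force': array([0.41196605, 0.32792487, 0.06868046]), 'ft_torque': array([-0.0148127 , -0.0340808 , -0.01508235]), 'grasp_force': 0.0, 'grip_width': 85.20069024629085}
top cam (array([ 427.51551828,   40.4187948 , 1104.41327555]), array([ 0.17700768, -0.01178855, -0.98413887]))
damper_a 0.81 [317.7, 221.1, 22.0, 16.8] 337 329.6 227.5 [ 531. -176.    0.]
damper_a 0.74 [287.0, 210.5, 21.1, 18.5] 284 295.4 218.7 [554. -82.   0.]
damper_a 0.73 [353.3, 227.9, 24.7, 17.6] 373 364.2 236.1 [ 510. -271.    0.]
damper_a 0.66 [255.5, 200.4, 12.4, 17.9] 252 261.2 209.
[... 1412 characters left out ...]
47 [253.3, 206.7, 5.7, 9.7] 66 257.5 211.9 [670.  38.   0.]
rack 0.81 [216.4, 215.2, 111.2, 112.2] 2881 271.7 274.0 [ 529. -143.    0.]
tray 0.58 [120.4, 154.9, 96.3, 67.7] 3949 169.9 186.8 [559. 312.   0.]
tray 0.19 [232.2, 187.2, 10.9, 6.4] 56 238.1 190.9 [696. 146.   0.]
foot 0.92 [313.2, 255.2, 22.5, 30.6] 441 325.3 271.3 [ 632. -235.    0.]
foot 0.61 [249.2, 206.5, 15.1, 47.8] 539 256.9 232.3 [609. -17.   0.]
magnet 0.75 [220.5, 156.4, 23.1, 19.7] 329 229.6 165.8 [767. 257.   0.]
magnet 0.21 [275.3, 232.1, 6.2, 19.1] 118 279.2 239.1 [633. -79.   0.]
cap 0.87 [285.2, 222.3, 23.3, 22.6] 384 298.1 235.1 [ 681. -106.    0.]
cap 0.2 [250.0, 209.0, 15.3, 43.9] 512 256.6 233.1 [606. -19.   0.]
```

```bash
python3 - <<'E'
import cv2
a=cv2.imread("pics/top0.png")[160:280,110:390];cv2.imwrite("pics/t1.png",cv2.resize(a,None,fx=2.85,fy=2.85,interpolation=cv2.INTER_CUBIC))
a=cv2.imread("pics/top0.png")[190:260,240:390];cv2.imwrite("pics/t2.png",cv2.resize(a,(750,350),interpolation=cv2.INTER_CUBIC))
a=cv2.imread("pics/side0.png")[180:330,210:350];cv2.imwrite("pics/s1.png",cv2.resize(a,(560,600),interpolation=cv2.INTER_CUBIC))
E
```

```text
(no output)
```

View pics/t2.png

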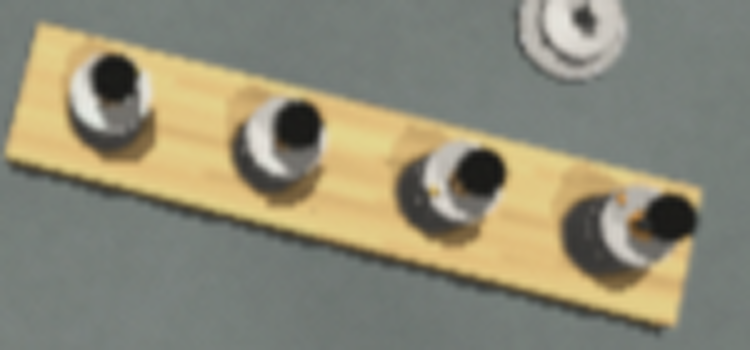

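View pics/s1.png

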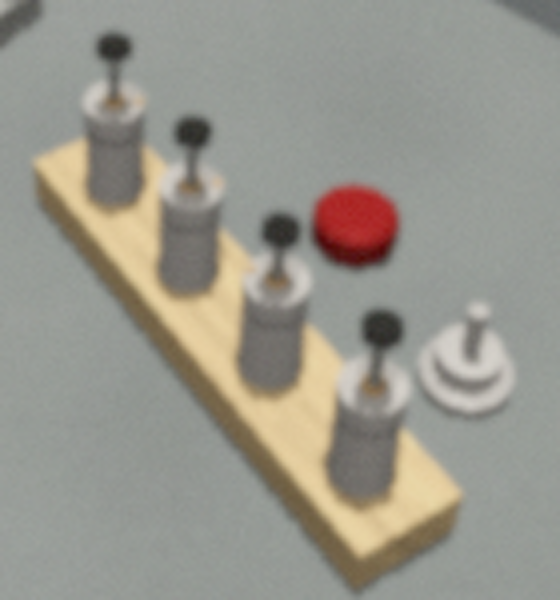

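View pics/top0.png

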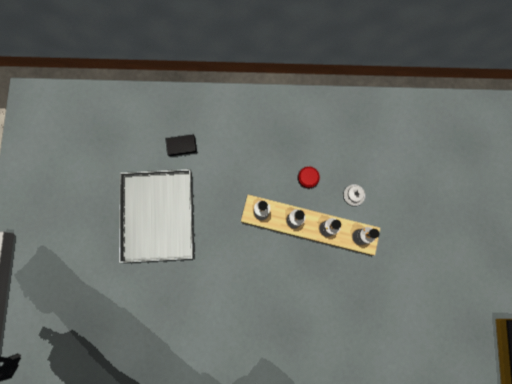

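```bash
python3 - <<'E'
from h import *
T=robot.get_image("top");S=robot.get_image("side")
ft=lambda u:((u[0]+.5)/5-.5+240,(u[1]+.5)/5-.5+190)
fs=lambda u:((u[0]+.5)/4-.5+210,(u[1]+.5)/4-.5+180)
for n,a,b in(("buf",[(115,76),(297,125),(480,171),(670,216)],[(114,46),(193,131),(281,230),(382,328)]),("tube",[(110,94),(284,138),(464,182),(642,226)],[(114,102),(191,189),(277,280),(373,385)])):
    for u,v in zip(a,b):
        p,e=tri(T,ft(u),S,fs(v)); print(n,p.round(1),round(e,1))
C=[atz(T,ft(u),35) for u in[(40,23),(702,188),(675,327),(6,158)]]
C=np.array(C);print(C.round(1)); c=C.mean(0); 
for i in range(4):print(np.linalg.norm(C[i]-C[i-1]).round(1))
d=C[0]-C[1]+C[3]-C[2];d/=np.linalg.norm(d);print("d",d,np.arctan2(-d[0],d[1]))
for y in(135,45,-45,-135):print("well",(c+d*y).round(1))
m=[x for x in robot.masks_of("top","tray")][0]["pixels"].astype(np.uint8)
cn=max(cv2.findContours(m,0,2)[0],key=cv2.contourArea);r=cv2.minAreaRect(cn);B=np.array([atz(T,b,32) for b in cv2.boxPoints(r)]);print(B.round(),B.mean(0).round(1))
m=robot.masks_of("side","tray")[0]["pixels"];ys,xs=np.nonzero(m);print(proj(S,B.mean(0)),xs.mean(),ys.mean(),xs.min(),xs.max(),ys.min(),ys.max())
for b in B:print(proj(S,b).round())
E
```

```text
buf [566.6  13.2 160. ] 0.9
buf [545.8 -73.5 158.4] 0.6
buf [ 526.  -160.7  153.4] 0.1
buf [ 505.7 -248.3  159.9] 0.3
tube [565.4  13.6 112.1] 0.9
tube [545.7 -73.3 108.5] 1.3
tube [ 524.8 -161.6  112.2] 0.6
tube [ 504.6 -248.9  112.7] 0.1
[[ 613.4   50.1   35. ]
 [ 531.3 -304.3   35. ]
 [ 457.9 -287.2   35. ]
 [ 540.4   66.5   35. ]]
74.9
363.8
75.4
363.2
d [0.22624814 0.9740697  0.        ] -0.22822421047855787
well [566.3  12.8  35. ]
well [545.9 -74.9  35. ]
well [ 525.6 -162.6   35. ]
well [ 505.2 -250.2   35. ]
[[669. 405.  32.]
 [679. 205.  32.]
 [436. 188.  32.]
 [427. 380.  32.]] [552.7 294.6  32. ]
[170.58854757 182.39858469] 169.95265649658074 186.6546554445029 121 219 153 222
[178. 152.]
[221. 177.]
[161. 219.]
[120. 189.]
```

```bash
R='[-0.1056,-0.0724,0,0,0,0]'; python3 -m inch '[[-0.1056,-0.0724,0,0,0,0],[-0.1056,-0.0724,0,0,0,0],[-0.1056,-0.0724,0,0,0,0],[-0.1056,-0.0724,0,0,0,0],[-0.1056,-0.0724,0,0,0,0]]' 0 60
python3 -m inch '[[-0.1056,-0.0724,0,0,0,0],[-0.1056,-0.0724,0,0,0,0],[-0.1056,-0.0724,0,0,0,0],[-0.1056,-0.0724,0,0,0,0],[-0.1056,-0.0724,0,0,0,0]]'
python3 -m inch '[[-0.1056,-0.0724,0,0,0,0],[-0.1056,-0.0724,0,0,0,0],[0,0,0,0,0,0]]'
cat > go.py <<'E'
# remaining shift (tool axes, in row units) from the measured TCP to a target
import sys; from h import *
s=robot.get_state();R=cv2.Rodrigues(s["tcp_rot"])[0]
d=np.array([float(v) for v in sys.argv[1:4]])-s["eef_pos"]
print("t",round(s["t"],2),"pos",s["eef_pos"].round(1),"F",s["wrist_force"].round(1),"w",s["grip_width"].round(1),"zax",R[:,2].round(3),"yaw y",np.degrees(np.arctan2(R[1,1],R[0,1])).round(1),"rows",(R.T@d/400).round(4))
E
python3 go.py 566 13 190
```

```text
t: 1.62
eef_pos: [385.2, 321.0, 248.5]
tcp_rot: [0.683, 3.066, 0.001]
wrist_force: [0.5, 0.5, -0.3]
grip_width: 0.3
grasp_force: 0.0
t: 2.25
eef_pos: [515.0, 100.0, 248.5]
tcp_rot: [0.684, 3.066, 0.0]
wrist_force: [1.3, 1.0, 0.2]
grip_width: 0.5
grasp_force: 0.0
t: 2.62
eef_pos: [567.1, 10.3, 247.6]
tcp_rot: [-0.69, -3.064, 0.001]
wrist_force: [-1.0, -0.5, 0.4]
grip_width: 0.0
grasp_force: 0.0Traceback (most recent call last):
  File "go.py", line 5, in <module>
    print("t",round(s["t"],2),"pos",s["eef_pos"].round(1),"F",s["wrist_force"].round(1),"w",s["grip_width"].round(1),"zax",R[:,2].round(3),"yaw y",np.degrees(np.arctan2(R[1,1],R[0,1])).round(1),"rows",(R.T@d/400).round(4))
                                                                                            ^^^^^^^^^^^^^^^^^^^^^
AttributeError: 'float' object has no attribute 'round'
```

```bash
sed -i 's/s\["grip_width"\].round(1)/round(s["grip_width"],1)/' go.py
cat > chk.py <<'E'
import sys,re
s=sys.stdin.read(); f=[float(v) for v in re.search(r"wrist_force: \[(.*?)\]",s)[1].split(",")]
print(s.split("\n")[0],re.search(r"eef_pos: (.*)",s)[1],"F",f); sys.exit(abs(f[2])>9)
E
c(){ python3 chk.py; }
python3 -m inch '[[0.0054,0.005,0.083,0,0,0],[0,0,0.08,0,0,0],[0,0,0,0,0,0]]'|c &&
python3 -m inch '[[0,0,0.012,0,0,0],[0,0,0.012,0,0,0],[0,0,0.012,0,0,0],[0,0,0.011,0,0,0],[0,0,0,0,0,0]]'|c &&
python3 -m inch '[[0,0,0.0075,0,0,0],[0,0,0,0,0,0]]'|c &&
python3 -m inch '[[0,0,0.0075,0,0,0],[0,0,0,0,0,0]]'|c &&
python3 -m inch '[[0,0,0.0075,0,0,0],[0,0,0,0,0,0]]'|c &&
python3 -m inch '[[0,0,0.0075,0,0,0],[0,0,0,0,0,0]]'|c &&
python3 -m inch '[[0,0,0.0075,0,0,0],[0,0,0,0,0,0]]'|c
python3 go.py 566 13 149
```

```text
t: 3.0 [563.2, 17.0, 180.9] F [-0.4, -0.7, 0.1]
t: 3.62 [564.9, 16.0, 164.0] F [0.2, 0.0, 0.4]
t: 3.88 [564.8, 16.0, 161.0] F [-0.1, 0.5, -0.5]
t: 4.12 [565.0, 16.0, 158.1] F [0.6, 0.3, -0.1]
t: 4.38 [564.9, 16.0, 155.0] F [-0.1, 0.4, 0.1]
t: 4.62 [564.9, 16.0, 152.0] F [-0.6, 0.4, -0.7]
t: 4.88 [564.9, 16.0, 149.0] F [0.1, 1.1, 0.6]
t 4.88 pos [564.9  16.  149. ] F [0.1 1.1 0.6] w -0.2 zax [-0.  0. -1.] yaw y 64.9 rows [-0.0056 -0.0056 -0.    ]
```

```bash
python3 - <<'E'
from h import *
a=robot.get_image("top")["image"][170:250,230:390];b=robot.get_image("side")["image"][140:260,190:350]
a=cv2.resize(a,(640,320),interpolation=2);b=cv2.resize(b,(373,280),interpolation=2)
o=np.zeros((600,640,3),np.uint8);o[:320]=a;o[320:,:373]=b;cv2.imwrite("pics/c1.png",o)
E
```

```text
(no output)
```

View pics/c1.png

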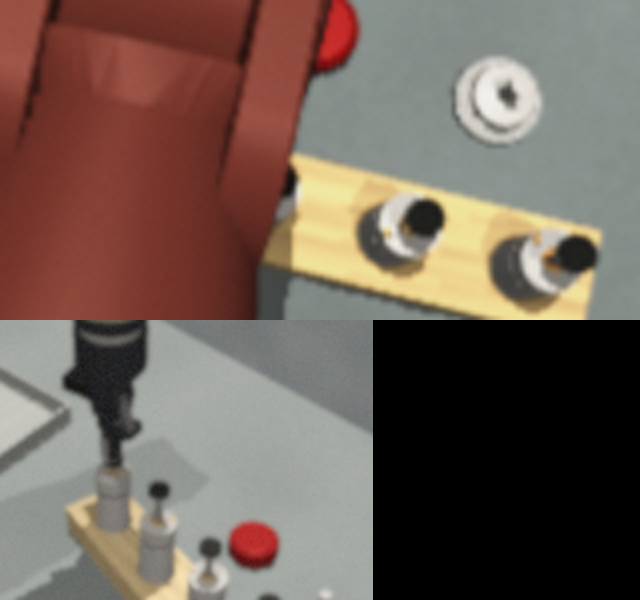

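```bash
c(){ python3 chk.py; }
python3 -m inch '[[0,0,0.0075,0,0,0],[0,0,0,0,0,0]]'|c &&
python3 -m inch '[[0,0,0.0075,0,0,0],[0,0,0,0,0,0]]'|c &&
python3 -m inch '[[0,0,0.005,0,0,0]]'|c &&
python3 -m inch '[[0,0,0.0025,0,0,0],[0,0,0,0,0,0]]'|c &&
python3 -m inch '[[0,0,0.0025,0,0,0],[0,0,0,0,0,0]]'|c &&
python3 -m inch '[[0,0,0.0025,0,0,0],[0,0,0,0,0,0]]'|c
```

```text
t: 5.22 [565.0, 16.0, 146.1] F [0.4, -0.9, 0.1]
t: 5.48 [565.0, 16.0, 143.0] F [0.5, -0.7, 0.1]
t: 5.6 [565.1, 16.0, 141.4] F [-0.8, 0.1, 1.3]
t: 5.85 [565.0, 16.0, 140.2] F [0.3, -0.5, 0.5]
t: 6.1 [565.0, 16.0, 139.3] F [-0.9, 0.8, 0.7]
t: 6.35 [565.2, 15.9, 138.6] F [-1.4, 0.1, 3.0]
```

```bash
c(){ python3 chk.py; }
python3 -m inch '[[0,0,0.005,0,0,0],[0,0,0,0,0,0]]'|c
python3 -m inch '[[0,0,-0.067,0,0,0],[0,0,-0.067,0,0,0],[-0.0264,-0.112,0,0,0,0],[-0.0264,-0.112,0,0,0,0],[0,0,0,0,0,0]]'|c
python3 -m inch '[[0,0,0,0,0,0]]'|c; python3 go.py 546 -74 164
```

```text
t: 6.6 [565.7, 15.9, 137.7] F [-2.2, 0.6, 11.2]
t: 7.22 [545.6, -76.6, 189.6] F [1.0, -0.3, 0.7]
t: 7.35 [546.0, -74.0, 189.6] F [0.3, -0.2, -1.0]
t 7.35 pos [546.  -74.  189.6] F [ 0.3 -0.2 -1. ] w 0.2 zax [-0.  0. -1.] yaw y 64.8 rows [-0.0001 -0.      0.0641]
```

```bash
c(){ python3 chk.py; }
python3 -m inch '[[0,0,0.02,0,0,0],[0,0,0.015,0,0,0],[0,0,0.015,0,0,0],[0,0,0.014,0,0,0],[0,0,0,0,0,0]]'|c &&
python3 -m inch '[[0,0,0.0075,0,0,0],[0,0,0,0,0,0]]'|c &&
python3 -m inch '[[0,0,0.0075,0,0,0],[0,0,0,0,0,0]]'|c &&
python3 -m inch '[[0,0,0.0075,0,0,0],[0,0,0,0,0,0]]'|c &&
python3 -m inch '[[0,0,0.0075,0,0,0],[0,0,0,0,0,0]]'|c &&
python3 -m inch '[[0,0,0.0075,0,0,0],[0,0,0,0,0,0]]'|c &&
python3 -m inch '[[0,0,0.0075,0,0,0],[0,0,0,0,0,0]]'|c &&
python3 -m inch '[[0,0,0.0075,0,0,0],[0,0,0,0,0,0]]'|c &&
python3 -m inch '[[0,0,0.0075,0,0,0],[0,0,0,0,0,0]]'|c &&
python3 -m inch '[[0,0,0.005,0,0,0],[0,0,0,0,0,0]]'|c &&
python3 -m inch '[[0,0,0.003,0,0,0],[0,0,0,0,0,0]]'|c; python3 go.py 546 -74 190
```

```text
t: 7.98 [545.8, -73.9, 163.7] F [0.2, -0.6, 0.3]
t: 8.22 [546.0, -74.2, 161.2] F [0.3, 0.2, -0.3]
t: 8.48 [546.1, -74.2, 158.1] F [0.4, -0.9, 0.2]
t: 8.72 [546.0, -74.1, 155.0] F [0.9, -0.6, -0.2]
t: 8.98 [546.8, -74.3, 153.7] F [-1.9, 0.2, 11.2]
t 8.97 pos [546.8 -74.3 153.7] F [-1.9  0.2 11.2] w -0.0 zax [ 0.002 -0.001 -1.   ] yaw y 64.9 rows [ 0.0018 -0.0001 -0.0907]
```

```bash
c(){ python3 chk.py; }
python3 -m inch '[[0,0,-0.0475,0,0,0],[0,0,-0.0475,0,0,0],[-0.0233,-0.11,0,0,0,0],[-0.0233,-0.11,0,0,0,0],[0,0,0,0,0,0]]'|c
python3 -m inch '[[0,0,0.02,0,0,0],[0,0,0.015,0,0,0],[0,0,0.015,0,0,0],[0,0,0.014,0,0,0],[0,0,0,0,0,0]]'|c &&
python3 -m inch '[[0,0,0.0075,0,0,0],[0,0,0,0,0,0]]'|c &&
python3 -m inch '[[0,0,0.0075,0,0,0],[0,0,0,0,0,0]]'|c &&
python3 -m inch '[[0,0,0.0075,0,0,0],[0,0,0,0,0,0]]'|c &&
python3 -m inch '[[0,0,0.0075,0,0,0],[0,0,0,0,0,0]]'|c &&
python3 -m inch '[[0,0,0.0075,0,0,0],[0,0,0,0,0,0]]'|c &&
python3 -m inch '[[0,0,0.0075,0,0,0],[0,0,0,0,0,0]]'|c &&
python3 -m inch '[[0,0,0.0075,0,0,0],[0,0,0,0,0,0]]'|c &&
python3 -m inch '[[0,0,0.0075,0,0,0],[0,0,0,0,0,0]]'|c &&
python3 -m inch '[[0,0,0.005,0,0,0],[0,0,0,0,0,0]]'|c &&
python3 -m inch '[[0,0,0.004,0,0,0],[0,0,0,0,0,0]]'|c; python3 go.py 525.5 -161.5 190
```

```text
t: 9.6 [525.3, -164.3, 191.4] F [0.4, 0.8, 0.4]
t: 10.22 [525.4, -161.3, 164.1] F [-0.4, -0.4, 0.3]
t: 10.48 [525.6, -161.7, 161.6] F [0.9, 0.1, 0.7]
t: 10.72 [525.5, -161.7, 158.5] F [-0.9, -0.3, -0.4]
t: 10.98 [525.5, -161.7, 155.4] F [-0.4, 0.1, -0.1]
t: 11.22 [525.5, -161.6, 152.4] F [-0.8, 0.5, 0.3]
t: 11.48 [525.5, -161.6, 149.4] F [0.3, -0.1, 0.6]
t: 11.72 [525.5, -161.6, 146.4] F [0.2, -0.3, 0.2]
t: 11.98 [525.5, -161.6, 143.4] F [0.8, -0.1, 0.4]
t: 12.22 [525.5, -161.7, 140.4] F [0.5, -0.2, -0.4]
t: 12.48 [525.6, -161.7, 138.8] F [0.2, 0.0, 2.1]
t: 12.72 [526.0, -161.9, 138.0] F [-1.2, -0.0, 8.0]
t 12.72 pos [ 526.  -161.9  138. ] F [-1.2 -0.   8. ] w 0.2 zax [ 0.001 -0.001 -1.   ] yaw y 64.9 rows [ 0.0013  0.0004 -0.1299]
```

```bash
c(){ python3 chk.py; }
python3 -m inch '[[0,0,-0.067,0,0,0],[0,0,-0.066,0,0,0],[-0.0236,-0.11,0,0,0,0],[-0.0236,-0.11,0,0,0,0],[0,0,0,0,0,0]]'|c
python3 -m inch '[[0,0,0.02,0,0,0],[0,0,0.015,0,0,0],[0,0,0.015,0,0,0],[0,0,0.014,0,0,0],[0,0,0,0,0,0]]'|c &&
python3 -m inch '[[0,0,0.0075,0,0,0],[0,0,0,0,0,0]]'|c &&
python3 -m inch '[[0,0,0.0075,0,0,0],[0,0,0,0,0,0]]'|c &&
python3 -m inch '[[0,0,0.0075,0,0,0],[0,0,0,0,0,0]]'|c &&
python3 -m inch '[[0,0,0.0075,0,0,0],[0,0,0,0,0,0]]'|c &&
python3 -m inch '[[0,0,0.0075,0,0,0],[0,0,0,0,0,0]]'|c &&
python3 -m inch '[[0,0,0.0075,0,0,0],[0,0,0,0,0,0]]'|c &&
python3 -m inch '[[0,0,0.0075,0,0,0],[0,0,0,0,0,0]]'|c &&
python3 -m inch '[[0,0,0.0075,0,0,0],[0,0,0,0,0,0]]'|c &&
python3 -m inch '[[0,0,0.005,0,0,0],[0,0,0,0,0,0]]'|c &&
python3 -m inch '[[0,0,0.004,0,0,0],[0,0,0,0,0,0]]'|c; python3 go.py 505 -249.5 190
```

```text
t: 13.35 [504.5, -251.8, 189.8] F [0.0, 0.4, -0.3]
t: 13.98 [505.2, -248.9, 164.0] F [0.0, 0.4, 0.1]
t: 14.22 [505.3, -249.3, 161.5] F [-0.7, -0.3, 0.5]
t: 14.48 [505.2, -249.3, 158.5] F [0.8, 0.1, 1.0]
t: 14.72 [505.2, -249.3, 155.4] F [-1.0, 0.2, 1.5]
t: 14.98 [505.2, -249.3, 152.4] F [0.3, 0.5, 1.2]
t: 15.22 [505.2, -249.3, 149.4] F [-0.2, 0.8, 0.6]
t: 15.48 [505.2, -249.4, 146.4] F [0.7, 1.0, 0.1]
t: 15.72 [505.2, -249.3, 143.4] F [0.6, 0.5, 0.3]
t: 15.98 [505.2, -249.3, 140.4] F [-0.2, 0.4, 0.9]
t: 16.23 [505.3, -249.4, 138.8] F [-0.3, 0.1, 2.8]
t: 16.48 [505.6, -249.7, 138.0] F [-1.4, 1.2, 7.5]
t 16.48 pos [ 505.6 -249.7  138. ] F [-1.4  1.2  7.5] w -0.1 zax [ 0.001 -0.001 -1.   ] yaw y 64.9 rows [ 0.0014 -0.0003 -0.13  ]
```

```bash
c(){ python3 chk.py; }
python3 -m inch '[[0,0,-0.067,0,0,0],[0,0,-0.066,0,0,0],[0.0234,0.1102,0,0,0,0],[0.0234,0.1102,0,0,0,0],[0.0234,0.1102,0,0,0,0]]' 0.75|c
python3 -m inch '[[0.0235,0.1102,0,0,0,0],[0,0,0,0,0,0],[0,0,0,0,0,0]]'|c; python3 go.py 546 -74 95
python3 - <<'E'
from h import *
a=robot.get_image("top")["image"][170:250,230:390];b=robot.get_image("side")["image"][150:300,200:340]
a=cv2.resize(a,(400,200),interpolation=2);b=cv2.resize(b,(373,400),interpolation=2)
o=np.zeros((600,400,3),np.uint8);o[:200]=a;o[200:,:373]=b;cv2.imwrite("pics/c2.png",o)
E
```

```text
t: 17.1 [536.1, -116.5, 190.0] F [1.4, -0.5, 0.7]
t: 17.48 [546.1, -74.1, 190.0] F [-0.2, 0.0, 0.5]
t 17.48 pos [546.1 -74.1 190. ] F [-0.2  0.   0.5] w 63.9 zax [-0. -0. -1.] yaw y 64.9 rows [4.000e-04 1.000e-04 2.375e-01]
```

View pics/c2.png

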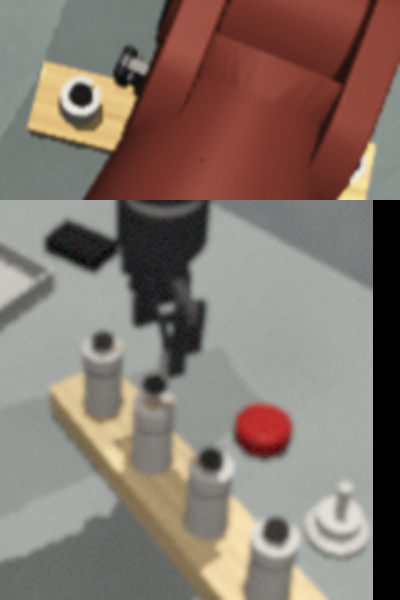

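```bash
c(){ python3 chk.py; }
python3 -m inch '[[0,0,0.08,0,0,0],[0,0,0.08,0,0,0],[0,0,0.0775,0,0,0],[0,0,0,0,0,0]]'|c &&
python3 -m inch '[[0,0,0,0,0,0],[0,0,0,0,0,0],[0,0,0,0,0,0],[0,0,0,0,0,0]]' 0 50; python3 go.py 546 -74 160
```

```text
t: 18.08 [544.4, -74.2, 92.9] F [-0.6, 0.3, 1.0]
t: 18.58
eef_pos: [547.3, -74.4, 97.2]
tcp_rot: [0.683, 3.063, -0.001]
wrist_force: [-0.6, -0.2, 6.6]
grip_width: 38.3
grasp_force: 50.8
t 18.57 pos [547.3 -74.4  97.2] F [-0.6 -0.2  6.6] w 38.3 zax [ 0.003 -0.001 -1.   ] yaw y 64.9 rows [ 0.0029 -0.0006 -0.1569]
```

```bash
c(){ python3 chk.py; }
python3 -m inch '[[0,0,-0.03,0,0,0],[0,0,-0.05,0,0,0],[0,0,-0.08,0,0,0],[0,0,-0.1,0,0,0],[0,0,-0.1,0,0,0]]'|c
python3 -m inch '[[0,0,0,0,0,0],[0,0,0,0,0,0]]'; python3 go.py 553 295 240
python3 - <<'E'
from h import *
b=robot.get_image("side")["image"][60:300,180:350]
cv2.imwrite("pics/c3.png",cv2.resize(b,None,fx=2.4,fy=2.4,interpolation=2))
E
```

```text
t: 19.2 [546.0, -73.7, 241.9] F [-0.2, -0.2, -3.6]
t: 19.45
eef_pos: [546.1, -73.7, 239.1]
tcp_rot: [-0.684, -3.066, -0.0]
wrist_force: [0.4, 0.1, -3.9]
grip_width: 38.8
grasp_force: 51.1
t 19.45 pos [546.1 -73.7 239.1] F [ 0.4  0.1 -3.9] w 38.8 zax [-0.  0. -1.] yaw y 64.9 rows [ 0.3759  0.8419 -0.0021]
```

View pics/c3.png

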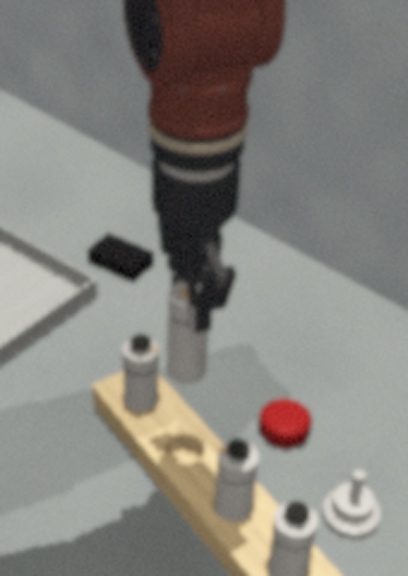

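```bash
c(){ python3 chk.py; }
python3 -m inch '[[0.0418,0.0935,0,0,0,0],[0.0418,0.0935,0,0,0,0],[0.0418,0.0935,0,0,0,0],[0.0418,0.0935,0,0,0,0],[0.0418,0.0935,0,0,0,0]]'|c
python3 -m inch '[[0.0418,0.0935,0,0,0,0],[0.0418,0.0935,0,0,0,0],[0.0418,0.0935,0,0,0,0],[0.0418,0.0935,0,0,0,0],[0,0,0,0,0,0]]'|c
python3 -m inch '[[0,0,0.09,0,0,0],[0,0,0.09,0,0,0],[0,0,0.09,0,0,0],[0,0,0.05,0,0,0],[0,0,0.02,0,0,0]]'|c
python3 -m inch '[[0,0,0,0,0,0],[0,0,0,0,0,0]]'; python3 go.py 553 295 90
```

```text
t: 20.12 [549.1, 132.3, 237.7] F [0.5, 0.5, -2.9]
t: 20.75 [551.7, 297.1, 237.2] F [-0.3, 0.1, -3.5]
t: 21.38 [552.3, 294.2, 101.9] F [0.4, 0.8, -3.3]
t: 21.62
eef_pos: [553.9, 295.0, 104.9]
tcp_rot: [0.683, 3.064, 0.002]
wrist_force: [0.7, -0.0, -2.8]
grip_width: 38.5
grasp_force: 51.7
t 21.62 pos [553.9 295.  104.9] F [ 0.7 -0.  -2.8] w 38.5 zax [ 0.002  0.001 -1.   ] yaw y 64.9 rows [ 0.0021 -0.0011  0.0373]
```

```bash
sed 's/abs(f\[2\])>9/f[2]>1/' chk.py > chk2.py; c(){ python3 chk2.py; }
python3 -m inch '[[0,0,0.01,0,0,0],[0,0,0.005,0,0,0],[0,0,0,0,0,0]]'|c &&
python3 -m inch '[[0,0,0.005,0,0,0],[0,0,0,0,0,0]]'|c &&
python3 -m inch '[[0,0,0.005,0,0,0],[0,0,0,0,0,0]]'|c &&
python3 -m inch '[[0,0,0.004,0,0,0],[0,0,0,0,0,0]]'|c &&
python3 -m inch '[[0,0,0.004,0,0,0],[0,0,0,0,0,0]]'|c &&
python3 -m inch '[[0,0,0.004,0,0,0],[0,0,0,0,0,0]]'|c &&
python3 -m inch '[[0,0,0.003,0,0,0],[0,0,0,0,0,0]]'|c
```

```text
t: 22.0 [552.9, 294.8, 97.2] F [0.2, -0.1, -3.9]
t: 22.25 [552.9, 294.8, 95.1] F [0.6, -0.2, -3.8]
t: 22.5 [552.9, 294.8, 93.1] F [0.2, -0.1, -3.8]
t: 22.75 [552.9, 294.8, 91.5] F [-0.7, -0.9, -3.8]
t: 23.0 [553.2, 294.9, 90.3] F [-0.1, -0.3, -0.9]
t: 23.25 [553.6, 294.9, 90.2] F [-3.6, -0.7, 8.4]
```

```bash
c(){ python3 chk.py; }
python3 -m inch '[[0,0,-0.003,0,0,0],[0,0,0,0,0,0]]'|c
python3 -m inch '[[0,0,0,0,0,0],[0,0,0,0,0,0],[0,0,0,0,0,0],[0,0,0,0,0,0]]' 0.8|c
python3 -m inch '[[0,0,-0.05,0,0,0],[0,0,-0.1,0,0,0],[0,0,-0.1,0,0,0],[0,0,-0.1,0,0,0],[0,0,0,0,0,0]]'|c
python3 -m inch '[[0.1,0.1,0,0,0,0],[0.1,0.1,0,0,0,0],[0.1,0.1,0,0,0,0],[0.1,0.1,0,0,0,0],[0,0,0,0,0,0]]'|c
python3 - <<'E'
from h import *
a=robot.get_image("top")["image"][130:270,110:390];b=robot.get_image("side")["image"][140:300,110:350]
a=cv2.resize(a,(600,300),interpolation=2);b=cv2.resize(b,(450,300),interpolation=2)
o=np.zeros((600,600,3),np.uint8);o[:300]=a;o[300:,:450]=b;cv2.imwrite("pics/c4.png",o)
E
```

```text
t: 23.5 [553.3, 294.9, 90.3] F [-0.8, 0.5, 4.8]
t: 24.0 [553.0, 294.8, 89.6] F [0.4, 0.7, 1.3]
t: 24.62 [554.8, 295.4, 235.5] F [0.9, 0.1, -0.2]
t: 25.25 [473.6, 510.7, 228.9] F [0.9, 0.3, 0.3]
```

View pics/c4.png

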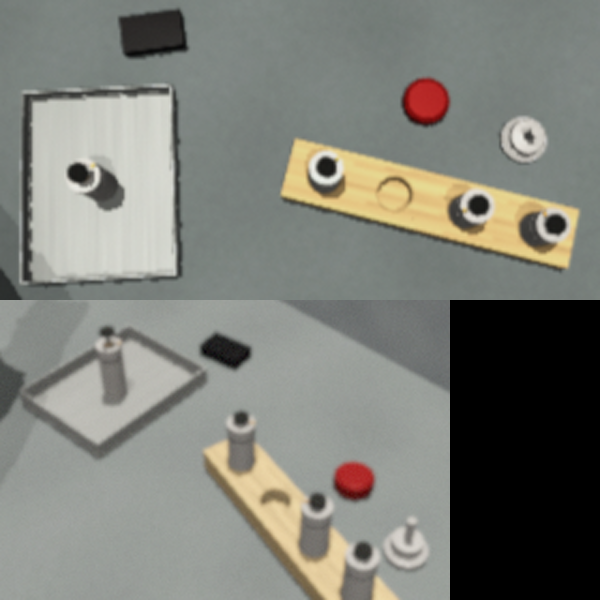

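The picture shows damper b standing upright in the tray, at about (85,175) in the top view and (110,370) in the side view. The other three stand in the rack with their rods home, the bystanders have not moved, and the arm is clear.

```bash
python3 -m inch '[[0,0,0,0,0,0],[0,0,0,0,0,0],[0,0,0,0,0,0]]'; python3 -c "
from cell import robot; print(robot.finish_job())"
```

```text
t: 25.72
eef_pos: [476.6, 506.9, 229.9]
tcp_rot: [0.685, 3.066, 0.0]
wrist_force: [0.3, 0.2, 0.5]
grip_width: 67.9
grasp_force: 0.0
the job is handed in; nothing more can be done
None
```

The job is handed in, at about 26 s of the 64 s allowed: the second damper from the tray end of the rack stuck at about 24 mm of travel and now stands upright in the tray; the other three ran freely and stand in the rack with their rods fully home.

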